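Close up a vial case: fold the hold-down flap, then shut the cover

TASK

The vial case stands open. Push its upright metal hold-down flap over until it lies flat on the vials, and only then swing the hinged cover shut over it until it is fully closed. Just push with the fingers: do not lift or shove the case, leave the bottle, the tape roll and the timer where they are, and draw the hand back at the end.

Things in the scene. Friction and masses are not known exactly. Their poses are not given: they have to be found in the camera images.
- case: Loose dark grey plastic case, 2 to 3.5 kg, 150 mm (its x) by 236 mm (its y), walls 6 mm thick, rim 66 mm high, with a tray of amber vials fixed inside (tops 54 mm up). Origin: centre of the underside. Its x axis points from the front (two latches) to the back (cover hinge), its y axis to its left (flap hinge), z up.
- flap (a joint): Angle of the aluminium hold-down flap (rad): 0 lies flat over the vials, 1.57 stands upright (stop at 1.62). Its hinge line runs along the case's x at its left wall; it folds towards the case's -y and its free edge goes down to the case's right. A friction hinge: it stays where it is left and needs about 1 N at the free edge.
- flap_hinge (a point): Middle of the flap's hinge line: in the case frame x = -20, y = +106, z = +60 mm. The flap is 64 mm wide along the case's x (32 mm either side of this point), 127 mm long from hinge line to free edge and 4 mm thick (2 mm either side of the hinge line).
- flap_edge (a point): Middle of the flap's free edge (a rolled rim, 6 mm thick), 127 mm from the hinge line.
- cover (a joint): Angle of the case's cover (rad): 0 shut, 1.57 upright, more leans back away from the case (stop at 1.95). Its hinge line runs along the case's y at the back rim; it shuts towards the case's -x. A friction hinge: it stays where it is left and needs about 1 to 3 N at the free edge. It strikes the flap if that still stands up.
- cover_hinge (a point): Middle of the cover's hinge line: in the case frame x = +78, y = 0, z = +68 mm. The cover is a dark grey plastic shell 236 mm wide along the case's y (118 mm either side), reaching 153 mm from the hinge line; shut, its flat outside face lies 20 mm above the hinge line, and its skirt hangs 18 mm below that face.
- cover_edge (a point): Middle of the cover's free edge, on its outside face: 153 mm from the hinge line along the cover and 20 mm out from it.
- bottle: Bystander: small white bottle with screw cap, 38 mm across, 70 mm high, to the right of the case. Origin: centre of its underside.
- roll: Bystander: roll of tape lying flat, 60 mm across, 19 mm high, to the right of the case. Origin: centre of its underside.
- clock: Bystander: small flat timer, 52 x 66 x 20 mm, to the left of the case. Origin: centre of its underside.

How it is judged:
On the way, in this order (a step that is already met when the one before it is completed fails the run):
1. the flap lies flat on the vials while the cover is still open (value of joint flap below 0.12 rad and value of joint cover above 0.9 rad), for 0.2 s.
2. the cover is shut over the flap (value of joint cover below 0.06 rad and value of joint flap below 0.12 rad), for 0.2 s.
At the end, for the whole second after the job is handed in: The flap lies flat (joint under 0.12 rad) and the cover is shut (under 0.06 rad); the case stands level on the worktop within 40 mm of where it was; the bottle, tape roll and timer are within 30 mm of where they were (all of step 2 and height (world z) of case below 0.01 m and angle between case's own z axis and vertical below 0.05 rad and distance of case from where it was at the start of the episode below 0.04 m and linear speed of case below 0.02 m/s and distance of each of bottle, roll, clock from where it was at the start of the episode below 0.03 m); the robot touches nothing.
It fails at once if the cover is brought down before the flap is folded (value of joint cover below 0.9 rad and value of joint flap above 0.4 rad).
It fails at once if the case is lifted or tipped (height (world z) of case above 0.015 m or angle between case's own z axis and vertical above 0.12 rad).
It fails at once if the case is shoved about (distance of case from where it was at the start of the episode above 0.04 m).
It fails at once if a bystander is moved or picked up (distance of any of bottle, roll, clock from where it was at the start of the episode above 0.03 m).
It also fails if it takes over 54 s, if anything falls off the work surface, if the arm or the gripper's body presses on something with over 40 N, if the wrist force passes 120 N, or if a joint passes its speed limit or range.

ROBOT

A 6-joint arm with a two-finger parallel gripper is mounted at the origin on a cart in front of the work surface, level with it; the furniture and walls round the work are solid. World frame = base frame: x ahead of the robot, y to its left, z up, the work surface at z = 0. Lengths are in m, angles in rad, forces in N, time in s.
With the tool pointing down it reaches from about 0.4 to 0.925 m from the base axis. Payload 3.4 kg.
Tool frame: the origin (TCP) lies at the very end of the fingers, on their centre line; the grasp point (between the pads) lies 19 mm behind it; x points along the fingers, y is the direction in which the jaws open and shut, and the axes are right-handed (so a half turn about x gives the same grasp; the last joint's range is limited). The gripper opens to 85 mm and grips with 20 to 120 N. Pads are 22 mm wide; open, the fingers measure 114 mm over their backs; the gripper's body (76 mm by 85 mm) begins 54 mm behind the grasp point. The pads swing forward as they close: fully open they stand 13 mm farther back than shut.
Start: joints at [-1.341, 0.307, 1.506, -0, 1.328, -0.073], TCP at [0.172, -0.549, 0.204] pointing down, gripper open.
Joint ranges: [-3.12, 3.12], [-1.05, 2.28], [0.14, 2.33], [-1.42, 4.57], [0.1, 2.73], [-2.68, 2.68]. Speed limits (rad/s): [2.57, 2.57, 3.14, 3.14, 3.14, 3.14].

INTERFACE

Orientations are given as a 3x3 rotation matrix whose columns are the frame's x, y, z axes.
In Python, from bench import ctrl gives the robot as it stands. The module is installed in compiled form; this text tells all that it offers.
- The arm moves only by the shell command python3 -m inch 'ROWS'. ROWS is a JSON object of lists of equal length, an entry for each row: "linear": the shift along the world's x, y, z in m, a list of three; "twist": the turn, a rotation vector about the world's x, y, z in rad, a list of three; "hand": the finger opening in m, from 0 to 0.0854. A call has 1 to 10 rows; each row is the pose to reach, as a shift and turn from the pose commanded when the call began; what a row does not reach only later rows make up. A row lasts 1/12 s, in which the tool goes at most 41.7 mm and 7.16 degrees, less where a joint would pass 70% of its speed; a pose out of reach is approached as far as the arm can. A call with a gripper value outside its range is refused whole. The fingers move at their own pace and stop on an object; the grip force is fixed at half the most. Time passes only in rows, so rows that repeat a pose let the fingers close. It gives the time, the measured TCP pose, the force and the opening at its end, in the units of the state.
- ctrl.read_state(): the state, without advancing time (a new reading comes with each control period).
- ctrl.camera(name): name is "side" or "top" or "wrist"; returns (picture, depth): 400x640x3 uint8, red, green, blue; 400x640 float32, m along the optical axis (not along the pixel's ray), 0 where there is no reading.
- ctrl.calibration(name): a dict with "vfov" (degrees; the focal length in pixels is half the picture's height over the tangent of half this angle, whatever the lens; pixels are square), "cx", "cy" (the principal point, pixels), "k1" (the pictures are not rectified: a ray, as slopes to the right and down, at radius r is drawn at 1 + k1 r^2 times it, then the intrinsics apply), "origin" and "attitude" of the camera in the world. Camera axes: x right, y down, z forward; pixel columns grow to the right and rows downward; lengths in m; the calibration is good to about 2 mm. A picture is of the moment at which its call begins: read the wrist's pose just before it. calibration takes no time and is no camera call; for the wrist camera it gives the pose at the moment of the call.
- ctrl.finish_job(): hands the job in, once; it reports no verdict.
Trained networks look in the newest picture that a camera, given by its name, has taken for a name from the list of things; names that differ only in an ending like _2 or _b are one class to them, and where a whole thing is asked for, a point or a joint stands for the part that bears it (a point fixed in the world has none). Each returns a list of dicts, best first, with "confidence" (0 to 1); they miss things now and then, are a little off and sometimes report something else, mostly with a low value. They report only what shows in the picture. A call takes as long as a camera call.
- ctrl.masks_of(target, camera): "region" (400x640 bool, what is visible of it) and "uv" ([column, row] in pixels, amid what is visible of it).
- ctrl.spot_point(target, camera): "uv" ([column, row] in pixels: a listed point, or the origin of a listed thing).
The state is a dict: "time_s": time; "qpos": joint angles; "qvel": joint speeds; "effort": joint torques, N m; "ee_pos": TCP position; "ee_rot": TCP orientation; "contact_force": force on the tool from outside, world axes, zero at the start; "ft_torque": the same for the moment, N m; "opening": opening from 0.0 (shut) to 1.0 (fully open).
Only numpy, scipy, OpenCV 4.12 (cv2) and the standard library are available. Lean on these libraries where they do the work, as an engineer would, in place of code of your own. Each camera call takes 0.05 s, during which the arm holds its last target. There are 200 camera calls.

## Working session

There is one attempt and no reset: what is moved stays moved. The work goes in short steps, Python scripts to look and compute and a shell command to move; the robot and the scene stay as the last step left them, time stands still between calls to the robot, and variables do not carry over. Pictures are saved under pics/ and viewed, about 8 in all and at most 12, crops included, and the job is handed in when it is done.

```bash
mkdir -p pics; cat > h.py <<'E'
import numpy as np, cv2
from bench import ctrl
def K(n):
    c=ctrl.calibration(n); f=200/np.tan(np.radians(c['vfov'])/2); return c,f
def ray(n,uv):
    c,f=K(n); d=np.array([(uv[0]-c['cx'])/f,(uv[1]-c['cy'])/f]); s=d.copy()
    for _ in range(20): s=d/(1+c['k1']*(s@s))
    return np.array(c['origin']),np.array(c['attitude'])@np.array([s[0],s[1],1])
def at_depth(n,uv,z): o,r=ray(n,uv); return o+r*z
def at_z(n,uv,z): o,r=ray(n,uv); return o+r*(z-o[2])/r[2]
def cloud(n,depth,mask):
    c,f=K(n); v,u=np.nonzero(mask&(depth>0)); d=np.c_[(u-c['cx'])/f,(v-c['cy'])/f]; s=d.copy()
    for _ in range(20): s=d/(1+c['k1']*(s**2).sum(1,keepdims=True))
    z=depth[v,u][:,None]; return np.array(c['origin'])+(np.c_[s,np.ones(len(s))]*z)@np.array(c['attitude']).T
E
python3 - <<'E'
from h import *
np.set_printoptions(precision=3,suppress=True)
for n in ['top','side']:
    p,d=ctrl.camera(n); np.savez(n,p=p,d=d)
    cv2.imwrite(f'pics/{n}1.png',p[:,:,::-1])
    print(n,ctrl.calibration(n)['origin'])
    for t in ['case','flap_hinge','flap_edge','cover_hinge','cover_edge','bottle','roll','clock']:
        for r in ctrl.spot_point(t,n)[:1]:
            u,v=np.round(r['uv']).astype(int); z=d[min(v,399),min(u,639)]
            print(t,r['uv'],round(r['confidence'],2),at_depth(n,r['uv'],z),at_z(n,r['uv'],{'flap_hinge':.06,'cover_hinge':.068,'flap_edge':.187}.get(t,0)))
E
```

```text
top [0.278 0.139 1.233]
case [297.3, 215.9] 0.63 [0.476 0.23  0.053] [0.485 0.234 0.   ]
flap_hinge [264.7, 218.4] 0.38 [0.479 0.337 0.001] [0.47  0.327 0.06 ]
flap_edge [360.9, 198.2] 0.52 [ 0.538  0.032 -0.002] [0.498 0.049 0.187]
cover_hinge [301.6, 185.5] 0.73 [0.565 0.215 0.073] [0.566 0.215 0.068]
cover_edge [300.6, 159.7] 0.68 [ 0.67   0.222 -0.001] [0.669 0.222 0.   ]
bottle [359.1, 219.1] 0.53 [0.462 0.045 0.054] [0.471 0.041 0.   ]
roll [361.6, 200.6] 0.65 [ 0.53   0.03  -0.003] [0.53  0.031 0.   ]
clock [221.5, 227.3] 0.91 [0.452 0.47  0.014] [0.454 0.474 0.   ]
side [ 0.656 -0.851  0.75 ]
case [314.5, 214.7] 0.83 [0.501 0.143 0.057] [0.489 0.224 0.   ]
flap_hinge [312.5, 182.3] 0.8 [0.464 0.344 0.052] [0.466 0.33  0.06 ]
flap_edge [312.0, 153.0] 0.89 [0.468 0.314 0.178] [0.471 0.297 0.187]
cover_hinge [336.2, 196.1] 0.87 [0.569 0.102 0.154] [0.557 0.24  0.068]
cover_edge [348.6, 156.3] 0.87 [0.592 0.225 0.219] [0.565 0.668 0.   ]
bottle [296.5, 248.6] 0.62 [0.469 0.016 0.023] [0.463 0.044 0.   ]
roll [317.8, 252.0] 0.57 [ 0.527  0.039 -0.001] [0.527 0.038 0.   ]
```

```bash
python3 - <<'E'
from h import *
np.set_printoptions(precision=3,suppress=True)
a=np.load('top.npz');b=np.load('side.npz')
A=cv2.resize(a['p'][100:300,150:450],None,fx=2.6,fy=2.6)[:, :, ::-1]; B=cv2.resize(b['p'][100:300,200:500],None,fx=2.6,fy=2.6)[:,:,::-1]
cv2.imwrite('pics/a.png',A);cv2.imwrite('pics/b.png',B)
for n,q in(('top',a),('side',b)):
    P=cloud(n,q['d'],np.ones((400,640),bool)); 
    P=P[(abs(P[:,0]-.5)<.2)&(abs(P[:,1]-.22)<.2)]
    rim=P[(abs(P[:,2]-.066)<.006)]
    r=cv2.minAreaRect(rim[:,:2].astype(np.float32)); print(n,len(rim),r)
    hi=P[P[:,2]>.1]; 
    for lo in np.arange(.08,.3,.02):
        s=P[(P[:,2]>lo)&(P[:,2]<lo+.02)]
        f=s[s[:,0]<.515]; c=s[s[:,0]>=.53]
        for nm,g in(('f',f),('c',c)):
            if len(g)>5: print(nm,round(lo,2),len(g),np.percentile(g,[3,50,97],axis=0)[:,:2].ravel())
E
```

```text
top 708 ((0.48904258012771606, 0.18528135120868683), (0.32249048352241516, 0.1722131222486496), 85.215087890625)
c 0.08 215 [0.565 0.113 0.578 0.219 0.588 0.333]
c 0.1 214 [0.571 0.109 0.581 0.22  0.591 0.332]
c 0.12 225 [0.572 0.107 0.583 0.218 0.594 0.332]
c 0.14 243 [0.576 0.111 0.586 0.22  0.596 0.332]
c 0.16 240 [0.578 0.108 0.589 0.224 0.599 0.332]
f 0.18 61 [0.443 0.311 0.472 0.315 0.501 0.319]
c 0.18 38 [0.567 0.103 0.588 0.258 0.599 0.335]
c 0.2 481 [0.574 0.106 0.59  0.217 0.605 0.332]
c 0.22 132 [0.574 0.113 0.586 0.234 0.599 0.318]
side 361 ((0.4774623513221741, 0.18772998452186584), (0.16785891354084015, 0.3299150764942169), 6.03318977355957)
f 0.08 90 [0.444 0.322 0.476 0.327 0.506 0.332]
c 0.08 69 [0.559 0.099 0.574 0.104 0.594 0.31 ]
f 0.1 86 [0.446 0.319 0.476 0.323 0.504 0.328]
c 0.1 68 [0.561 0.099 0.576 0.105 0.597 0.309]
f 0.12 93 [0.443 0.315 0.473 0.32  0.504 0.325]
c 0.12 72 [0.564 0.099 0.581 0.105 0.599 0.308]
f 0.14 98 [0.443 0.312 0.474 0.317 0.504 0.323]
c 0.14 79 [0.566 0.098 0.581 0.104 0.602 0.32 ]
f 0.16 95 [0.444 0.309 0.474 0.313 0.504 0.32 ]
c 0.16 73 [0.569 0.099 0.585 0.103 0.604 0.304]
f 0.18 54 [0.442 0.308 0.475 0.312 0.502 0.317]
c 0.18 85 [0.571 0.098 0.587 0.104 0.607 0.313]
c 0.2 273 [0.575 0.1   0.592 0.188 0.607 0.325]
c 0.22 31 [0.58  0.111 0.587 0.157 0.6   0.29 ]
```

View pics/a.png

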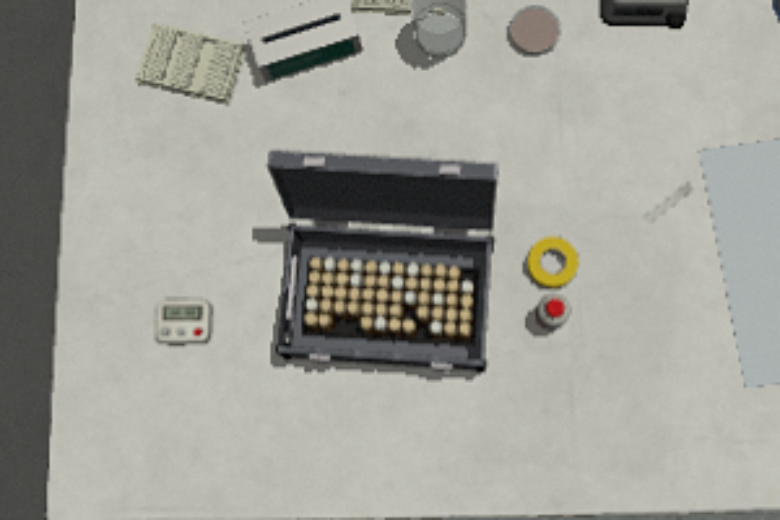

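View pics/b.png

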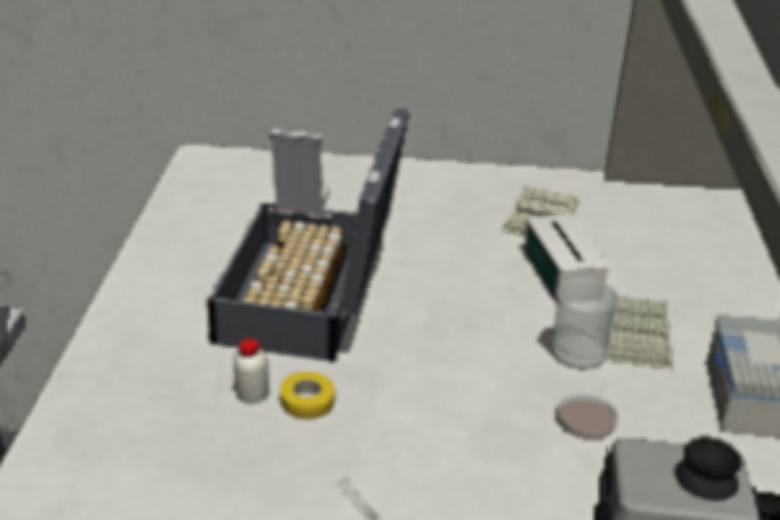

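The top view shows the case with its front facing the robot. The flap stands at its left wall at crop (292,270) and the cover at the back; the bottle and tape are on the right and the timer on the left. The side view agrees: flap at crop (298,170), cover leaning back slightly.

Estimated from depth:
- Flap hinge is near (0.474, 0.328, 0.06), at about 1.42 rad.
- Cover hinge is near (0.566, 0.22, 0.068), at about 1.68 rad.

I'll move round to the outside of the flap.

```bash
python3 -m inch '{"linear":[[0.1,0.1,0.15],[0.3,0.35,0.15],[0.3,0.35,0.15],[0.3,0.35,0.15],[0.3,0.35,0.15],[0.3,0.35,0.15],[0.3,0.35,0.15],[0.3,0.35,0.15],[0.3,0.35,0.15],[0.3,0.35,0.15]],"twist":[[0,0,0],[0,0,0],[0,0,0],[0,0,0],[0,0,0],[0,0,0],[0,0,0],[0,0,0],[0,0,0],[0,0,0]],"hand":[0,0,0,0,0,0,0,0,0,0]}'; python3 -c "
from bench import ctrl;s=ctrl.read_state();print(s['ee_rot'],s['qpos'],s['opening'])"
```

```text
time_s: 1.73
ee_pos: [0.4268, -0.2511, 0.3356]
ee_rot: [[0.001, 0.299, -0.954], [-0.0, -0.954, -0.299], [-1.0, 0.001, -0.0]]
contact_force: [1.2, 0.3, 0.6]
opening: -0.003
[[ 5.94597799e-04  2.99017869e-01 -9.54247327e-01]
 [-4.76446004e-04 -9.54247302e-01 -2.99018158e-01]
 [-9.99999710e-01  6.32442864e-04 -4.24927478e-04]] [-6.17036387e-01  1.15271483e-01  1.43518639e+00 -4.45498638e-05
  1.59037415e+00  6.50095587e-01] -0.003386603500130009
```

```bash
python3 -m inch '{"linear":[[0.045,0.05,0.02],[0.045,0.67,0.02],[0.045,0.67,0.02],[0.045,0.67,0.02],[0.045,0.67,0.02],[0.045,0.67,0.02],[0.045,0.67,0.02],[0.045,0.67,0.02],[0.045,0.67,0.02],[0.045,0.67,0.02]],"twist":[[0,0,-0.1],[0,0,-0.2],[0,0,-0.3],[0,0,-0.3],[0,0,-0.3],[0,0,-0.3],[0,0,-0.3],[0,0,-0.3],[0,0,-0.3],[0,0,-0.3]],"hand":[0,0,0,0,0,0,0,0,0,0]}'
```

```text
time_s: 2.57
ee_pos: [0.4629, 0.1537, 0.3517]
ee_rot: [[0.001, 0.004, -1.0], [0.0, -1.0, -0.004], [-1.0, -0.0, -0.001]]
contact_force: [0.5, -0.5, -0.4]
opening: -0.003
```

```bash
python3 -m inch '{"linear":[[0.01,0.245,0],[0.01,0.245,0],[0.01,0.245,0],[0.01,0.245,0],[0.01,0.245,0],[0.01,0.245,0],[0.01,0.245,0],[0.01,0.245,0],[0.01,0.245,0],[0.01,0.245,0]],"twist":[[0,0,0],[0,0,0],[0,0,0],[0,0,0],[0,0,0],[0,0,0],[0,0,0],[0,0,0],[0,0,0],[0,0,0]],"hand":[0,0,0,0,0,0,0,0,0,0]}'
python3 -m inch '{"linear":[[0,0,-0.195],[0,0,-0.195],[0,0,-0.195],[0,0,-0.195],[0,0,-0.195],[0,0,-0.195],[0,0,-0.195],[0,0,-0.195]],"twist":[[0,0,0],[0,0,0],[0,0,0],[0,0,0],[0,0,0],[0,0,0],[0,0,0],[0,0,0]],"hand":[0,0,0,0,0,0,0,0]}'
```

```text
time_s: 3.4
ee_pos: [0.4734, 0.3954, 0.3515]
ee_rot: [[-0.0, 0.003, -1.0], [-0.001, -1.0, -0.003], [-1.0, 0.001, 0.0]]
contact_force: [-0.2, -0.0, 0.3]
opening: -0.005
time_s: 4.07
ee_pos: [0.4752, 0.3967, 0.1589]
ee_rot: [[0.003, 0.002, -1.0], [0.002, -1.0, -0.002], [-1.0, -0.002, -0.003]]
contact_force: [0.4, 0.7, 0.0]
opening: 0.001
```

```bash
python3 -m inch '{"linear":[[0,-0.025,-0.002],[0,-0.045,-0.002],[0,-0.06,-0.002],[0,-0.075,-0.002],[0,-0.09,-0.003],[0,-0.105,-0.005],[0,-0.117,-0.013],[0,-0.128,-0.023],[0,-0.137,-0.033],[0,-0.137,-0.033]],"twist":[[0,0,0],[0,0,0],[0,0,0],[0,0,0],[0,0,0],[0,0,0],[0,0,0],[0,0,0],[0,0,0],[0,0,0]],"hand":[0,0,0,0,0,0,0,0,0,0]}'
python3 - <<'E'
from h import *
p,d=ctrl.camera('side'); cv2.imwrite('pics/c.png',cv2.resize(p[60:300,200:500],None,fx=2.4,fy=2.4)[:,:,::-1])
E
```

```text
time_s: 4.9
ee_pos: [0.4718, 0.2554, 0.1226]
ee_rot: [[-0.003, 0.002, -1.0], [-0.004, -1.0, -0.002], [-1.0, 0.004, 0.003]]
contact_force: [0.1, -0.4, 0.3]
opening: 0.003
```

View pics/c.png

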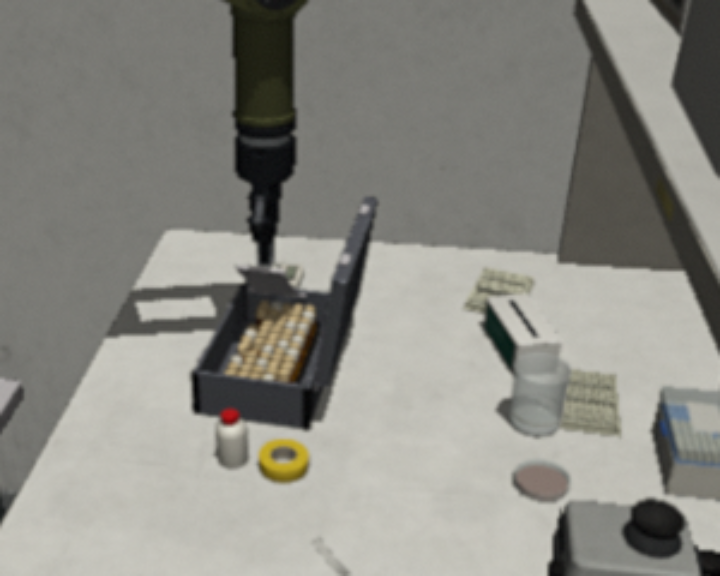

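The flap, with its edge at (270,272), has tipped well over under the fingers, and the case has not moved. I'll keep following it down.

```bash
python3 -m inch '{"linear":[[0,-0.008,-0.008],[0,-0.014,-0.017],[0,-0.018,-0.026],[0,-0.022,-0.034],[0,-0.024,-0.041],[0,-0.025,-0.047],[0,-0.026,-0.052],[0,-0.026,-0.052]],"twist":[[0,0,0],[0,0,0],[0,0,0],[0,0,0],[0,0,0],[0,0,0],[0,0,0],[0,0,0]],"hand":[0,0,0,0,0,0,0,0]}'
python3 -m inch '{"linear":[[0,0,-0.002],[0,0,-0.004],[0,0,-0.005],[0,0,-0.005]],"twist":[[0,0,0],[0,0,0],[0,0,0],[0,0,0]],"hand":[0,0,0,0]}'
```

```text
time_s: 5.62
ee_pos: [0.4726, 0.2334, 0.07]
ee_rot: [[-0.002, 0.004, -1.0], [-0.001, -1.0, -0.004], [-1.0, 0.001, 0.002]]
contact_force: [-0.3, 0.2, -0.4]
opening: 0.001
time_s: 5.95
ee_pos: [0.4736, 0.2338, 0.0664]
ee_rot: [[0.0, 0.004, -1.0], [0.0, -1.0, -0.004], [-1.0, -0.0, -0.0]]
contact_force: [0.1, -0.2, -0.1]
opening: -0.004
```

```bash
python3 -m inch '{"linear":[[0,0,-0.001],[0,0,-0.002],[0,0,-0.003],[0,0,-0.003]],"twist":[[0,0,0],[0,0,0],[0,0,0],[0,0,0]],"hand":[0,0,0,0]}'
python3 - <<'E'
from h import *
p,d=ctrl.camera('side'); cv2.imwrite('pics/d.png',cv2.resize(p[140:260,230:390],None,fx=4.5,fy=4.5)[:,:,::-1])
E
```

```text
time_s: 6.28
ee_pos: [0.4735, 0.2337, 0.0633]
ee_rot: [[0.0, 0.004, -1.0], [0.0, -1.0, -0.004], [-1.0, -0.0, -0.0]]
contact_force: [0.7, -0.4, 0.8]
opening: 0.005
```

View pics/d.png

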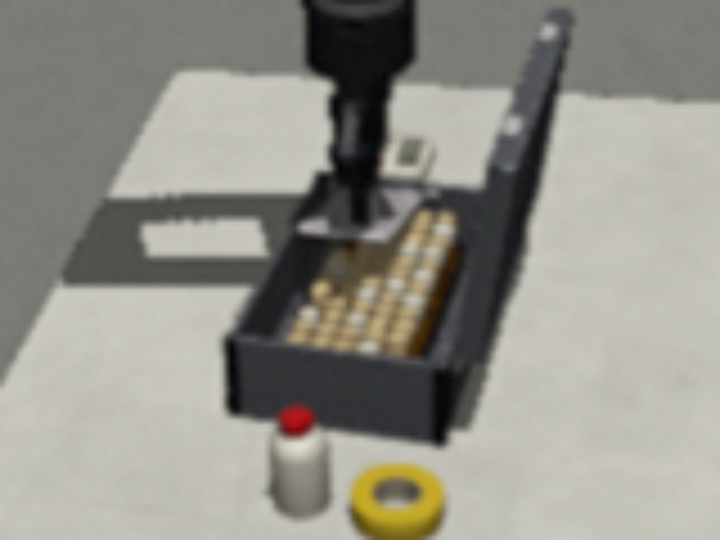

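The flap lies flat across the vials, with its edge at (340,235), under the fingertips; the cover is still upright. Next I'll raise the hand and go behind the cover.

```bash
python3 -m inch '{"linear":[[0,0,0.02],[0,0,0.3],[0,0,0.3],[0,0,0.3],[0,0,0.3],[0,0,0.3],[0,0,0.3],[0,0,0.3],[0,0,0.3],[0,0,0.3]],"twist":[[0,0,0],[0,0,0],[0,0,0],[0,0,0],[0,0,0],[0,0,0],[0,0,0],[0,0,0],[0,0,0],[0,0,0]],"hand":[0,0,0,0,0,0,0,0,0,0]}'
python3 - <<'E'
from h import *
np.set_printoptions(precision=3,suppress=True)
for n in('top','side'):
    p,d=ctrl.camera(n)
    P=cloud(n,d,np.ones((400,640),bool)); Q=P[(abs(P[:,0]-.47)<.025)&(abs(P[:,1]-.26)<.03)&(P[:,2]<.2)]
    print(n,len(Q),np.percentile(Q[:,2],[5,50,95])) if len(Q) else print(n,0)
    if len(Q)>20: print('plane z=a+bx+cy',np.linalg.lstsq(np.c_[np.ones(len(Q)),Q[:,:2]],Q[:,2],rcond=None)[0])
    Q=P[(P[:,0]>.61)&(P[:,0]<.72)&(abs(P[:,1]-.22)<.15)]; print('behind cover zmax',np.percentile(Q[:,2],[50,99]))
    Q=P[(P[:,0]>.72)&(P[:,0]<.95)&(abs(P[:,1]-.22)<.15)]; print('further',np.percentile(Q[:,2],[50,99]))
E
```

```text
time_s: 7.17
ee_pos: [0.4744, 0.234, 0.3657]
ee_rot: [[0.005, 0.004, -1.0], [0.002, -1.0, -0.004], [-1.0, -0.002, -0.005]]
contact_force: [-0.6, -0.8, -0.9]
opening: -0.002
top 337 [0.073 0.082 0.089]
plane z=a+bx+cy [ 0.144  0.032 -0.3  ]
behind cover zmax [-0.001  0.005]
further [0.405 0.44 ]
side 171 [0.048 0.056 0.087]
plane z=a+bx+cy [ 0.139 -0.203  0.091]
behind cover zmax [-0.001  0.003]
further [0.033 0.627]
```

```bash
python3 - <<'E'
from h import *
np.set_printoptions(precision=3,suppress=True)
p,d=ctrl.camera('side'); q,e=ctrl.camera('top')
A=cv2.resize(p[140:260,230:390],None,fx=4,fy=4)[:,:,::-1];cv2.imwrite('pics/e.png',np.vstack([A[:300],cv2.resize(q[160:260,240:373],(640,300))[:,:,::-1]]))
for n,D,I in(('side',d,p),('top',e,q)):
    m=ctrl.masks_of('flap',n)
    if m:
        M=m[0]['region'];P=cloud(n,D,M);print(n,m[0]['confidence'],len(P))
        for y in np.arange(.18,.34,.015):
            s=P[abs(P[:,1]-y)<.0075]
            if len(s)>2:print(round(y,3),len(s),np.median(s,axis=0))
E
```

```text
side 0.63 233
0.21 31 [0.467 0.211 0.095]
0.225 24 [0.468 0.226 0.09 ]
0.24 31 [0.468 0.242 0.086]
0.255 24 [0.468 0.256 0.082]
0.27 25 [0.467 0.268 0.078]
0.285 33 [0.475 0.284 0.075]
0.3 23 [0.473 0.303 0.07 ]
0.315 19 [0.464 0.315 0.066]
0.33 21 [0.471 0.329 0.062]
top 0.86 834
0.21 53 [0.466 0.213 0.096]
0.225 104 [0.464 0.225 0.09 ]
0.24 105 [0.465 0.24  0.087]
0.255 105 [0.466 0.255 0.083]
0.27 99 [0.47  0.27  0.079]
0.285 100 [0.47  0.285 0.075]
0.3 100 [0.47  0.301 0.071]
0.315 88 [0.47  0.316 0.068]
0.33 79 [0.473 0.329 0.063]
```

View pics/e.png

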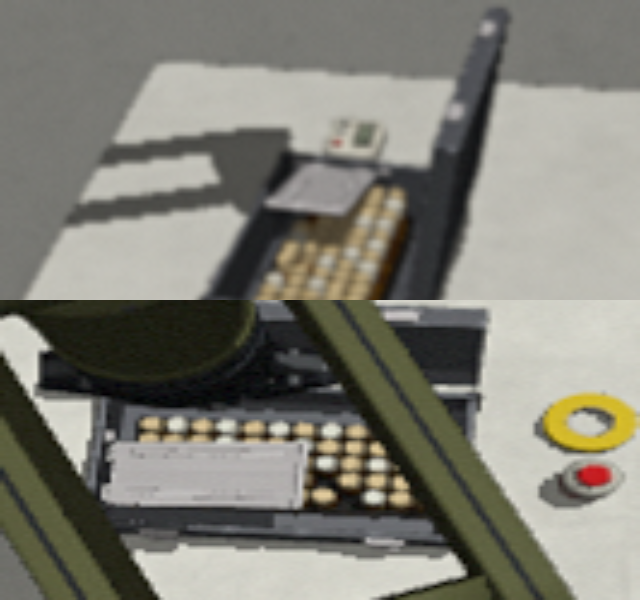

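The picture and depth from both cameras show the flap is not flat. It stands at about 0.27 rad, with its edge at z≈0.095, even though the TCP read z 0.063. I'll go back down and check whether the flap springs back or the tip reading is off.

```bash
cat > fl.py <<'E'
from h import *
np.set_printoptions(precision=3,suppress=True)
p,d=ctrl.camera('side'); m=ctrl.masks_of('flap','side')
print(ctrl.read_state()['ee_pos'],ctrl.read_state()['contact_force'])
if m:
    P=cloud('side',d,m[0]['region']); P=P[(P[:,2]<.13)&(P[:,1]>.19)&(P[:,1]<.34)]
    c=np.polyfit(P[:,1],P[:,2],1)
    for _ in range(3):
        r=abs(np.polyval(c,P[:,1])-P[:,2]);P=P[r<max(.006,np.median(r)*2)];c=np.polyfit(P[:,1],P[:,2],1)
    print('flap',len(P),-np.arctan(c[0]),np.polyval(c,[.21,.328]))
c,f=K('side')
s=ctrl.read_state();X=np.array(s['ee_pos']);A=np.array(c['attitude']).T@(X-c['origin']);a=A[:2]/A[2];print('tcp px',a*(1+c['k1']*(a@a))*f+[c['cx'],c['cy']],'depth',A[2])
E
python3 -m inch '{"linear":[[0,-0.005,-0.29],[0,-0.005,-0.29],[0,-0.005,-0.29],[0,-0.005,-0.29],[0,-0.005,-0.29],[0,-0.005,-0.29],[0,-0.005,-0.29],[0,-0.005,-0.29],[0,-0.005,-0.29],[0,-0.005,-0.29]],"twist":[[0,0,0],[0,0,0],[0,0,0],[0,0,0],[0,0,0],[0,0,0],[0,0,0],[0,0,0],[0,0,0],[0,0,0]],"hand":[0,0,0,0,0,0,0,0,0,0]}'
python3 fl.py
python3 -m inch '{"linear":[[0,0,-0.004],[0,0,-0.008],[0,0,-0.012],[0,0,-0.012]],"twist":[[0,0,0],[0,0,0],[0,0,0],[0,0,0]],"hand":[0,0,0,0]}'
python3 fl.py; python3 - <<'E'
from h import *
p,d=ctrl.camera('side'); cv2.imwrite('pics/f.png',cv2.resize(p[140:240,250:370],None,fx=6,fy=6,interpolation=cv2.INTER_CUBIC)[:,:,::-1])
E
```

```text
time_s: 8.3
ee_pos: [0.4745, 0.2291, 0.0745]
ee_rot: [[0.001, 0.004, -1.0], [0.001, -1.0, -0.004], [-1.0, -0.001, -0.001]]
contact_force: [-0.2, 0.4, -0.1]
opening: 0.001
[0.476 0.23  0.076] [ 0.737 -0.029  0.544]
flap 161 0.24682624605354278 [0.092 0.062]
tcp px [310.616 193.77 ] depth 1.2864676529471861
time_s: 8.73
ee_pos: [0.4732, 0.2286, 0.0613]
ee_rot: [[0.0, 0.004, -1.0], [0.0, -1.0, -0.004], [-1.0, -0.0, -0.0]]
contact_force: [0.9, 0.3, 0.6]
opening: 0.0
[0.473 0.229 0.061] [-0.348  0.093  0.251]
flap 94 0.24428565513563721 [0.091 0.062]
tcp px [309.845 197.745] depth 1.2938111136902055
```

View pics/f.png

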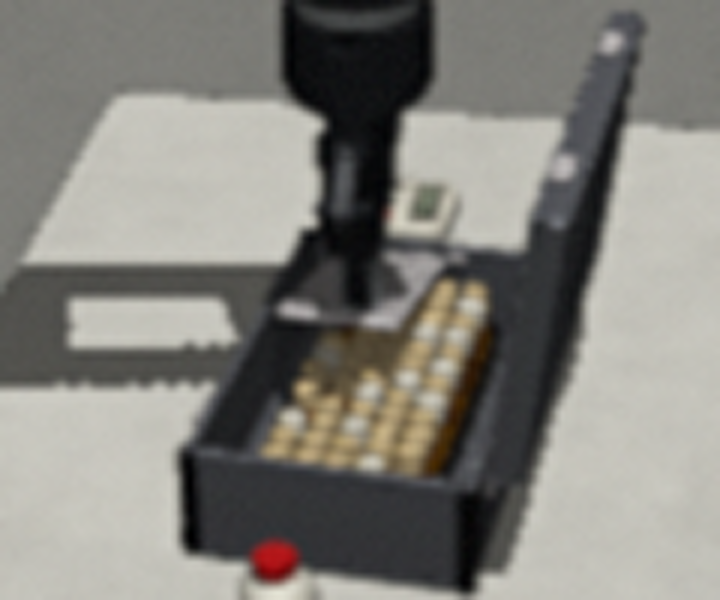

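The fingertip shows at crop (355,303), about 7 px (~20 mm) above where the reported TCP projects. The fingers end about 20–25 mm short of the reading, so I'll press lower, watching angle and force.

```bash
python3 -m inch '{"linear":[[0,0,-0.004],[0,0,-0.008],[0,0,-0.012],[0,0,-0.015],[0,0,-0.015]],"twist":[[0,0,0],[0,0,0],[0,0,0],[0,0,0],[0,0,0]],"hand":[0,0,0,0,0]}'
python3 fl.py
python3 -m inch '{"linear":[[0,0,-0.002],[0,0,-0.004],[0,0,-0.006],[0,0,-0.006]],"twist":[[0,0,0],[0,0,0],[0,0,0],[0,0,0]],"hand":[0,0,0,0]}'
python3 fl.py
```

```text
time_s: 9.3
ee_pos: [0.4728, 0.2284, 0.0454]
ee_rot: [[-0.002, 0.004, -1.0], [-0.001, -1.0, -0.004], [-1.0, 0.001, 0.002]]
contact_force: [0.1, -0.8, 0.0]
opening: -0.006
[0.473 0.229 0.046] [ 0.322  0.033 -0.379]
flap 204 0.09683718056671076 [0.073 0.062]
tcp px [309.837 201.796] depth 1.3021231598989054
time_s: 9.73
ee_pos: [0.4733, 0.2286, 0.04]
ee_rot: [[-0.0, 0.004, -1.0], [-0.0, -1.0, -0.004], [-1.0, 0.0, 0.0]]
contact_force: [-0.3, 0.4, -0.2]
opening: -0.004
[0.473 0.229 0.04 ] [-0.169  0.229 -0.752]
flap 241 0.04980804307799996 [0.067 0.061]
tcp px [309.917 203.272] depth 1.3052509195930821
```

```bash
python3 -m inch '{"linear":[[0,0,-0.002],[0,0,-0.004],[0,0,-0.004],[0,0,-0.004]],"twist":[[0,0,0],[0,0,0],[0,0,0],[0,0,0]],"hand":[0,0,0,0]}'
python3 fl.py
python3 -m inch '{"linear":[[0,0,0.02],[0,0,0.33],[0,0,0.33],[0,0,0.33],[0,0,0.33],[0,0,0.33],[0,0,0.33],[0,0,0.33],[0,0,0.33],[0,0,0.33]],"twist":[[0,0,0],[0,0,0],[0,0,0],[0,0,0],[0,0,0],[0,0,0],[0,0,0],[0,0,0],[0,0,0],[0,0,0]],"hand":[0,0,0,0,0,0,0,0,0,0]}'
python3 fl.py
```

```text
time_s: 10.17
ee_pos: [0.4733, 0.2286, 0.0362]
ee_rot: [[-0.0, 0.004, -1.0], [-0.0, -1.0, -0.004], [-1.0, 0.0, 0.0]]
contact_force: [-0.3, 0.6, 0.9]
opening: 0.004
[0.473 0.229 0.036] [ 0.999  0.247 -0.453]
flap 230 0.020518061129053508 [0.063 0.061]
tcp px [309.959 204.291] depth 1.3073711278996487
time_s: 11.1
ee_pos: [0.4759, 0.2296, 0.3727]
ee_rot: [[0.011, 0.004, -1.0], [0.004, -1.0, -0.004], [-1.0, -0.004, -0.011]]
contact_force: [-0.4, 0.3, -1.0]
opening: -0.001
[0.473 0.229 0.367] [-0.362  0.218 -0.07 ]
flap 360 0.016886415891688482 [0.063 0.061]
tcp px [308.627 105.574] depth 1.1288633677954105
```

The flap is flat (0.017 rad by depth), both pressed and after release. Now I'll go behind the cover.

```bash
python3 -m inch '{"linear":[[0.21,-0.007,0],[0.21,-0.007,0],[0.21,-0.007,0],[0.21,-0.007,0],[0.21,-0.007,0],[0.21,-0.007,0],[0.21,-0.007,0],[0.21,-0.007,0]],"twist":[[0,0,0],[0,0,0],[0,0,0],[0,0,0],[0,0,0],[0,0,0],[0,0,0],[0,0,0]],"hand":[0,0,0,0,0,0,0,0]}'
python3 -m inch '{"linear":[[0,0,-0.205],[0,0,-0.205],[0,0,-0.205],[0,0,-0.205],[0,0,-0.205],[0,0,-0.205],[0,0,-0.205],[0,0,-0.205]],"twist":[[0,0,0],[0,0,0],[0,0,0],[0,0,0],[0,0,0],[0,0,0],[0,0,0],[0,0,0]],"hand":[0,0,0,0,0,0,0,0]}'
python3 - <<'E'
from h import *
p,d=ctrl.camera('side'); cv2.imwrite('pics/g.png',cv2.resize(p[80:260,220:420],None,fx=3.5,fy=3.3)[:,:,::-1])
E
```

```text
time_s: 11.87
ee_pos: [0.6825, 0.2213, 0.3629]
ee_rot: [[-0.006, 0.003, -1.0], [-0.001, -1.0, -0.003], [-1.0, 0.001, 0.006]]
contact_force: [-0.5, 0.0, 0.4]
opening: -0.002
time_s: 12.53
ee_pos: [0.6841, 0.2223, 0.1645]
ee_rot: [[0.004, 0.004, -1.0], [0.001, -1.0, -0.004], [-1.0, -0.001, -0.004]]
contact_force: [0.2, 0.4, 0.9]
opening: -0.0
```

View pics/g.png

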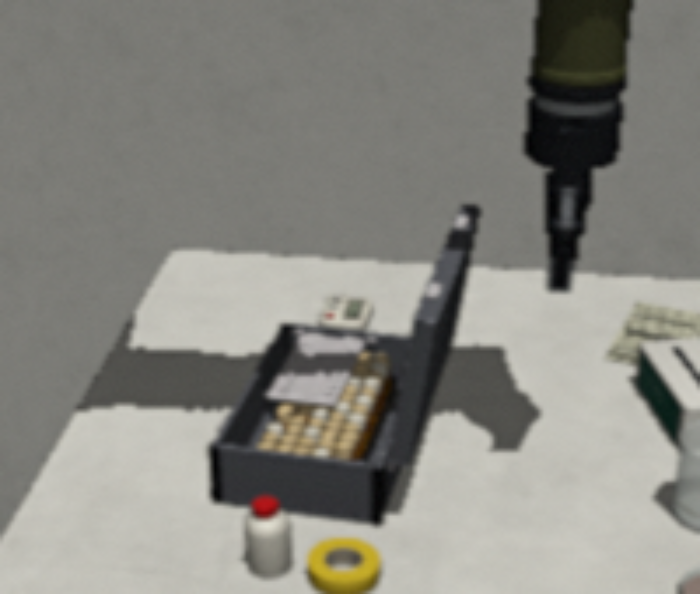

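The view shows the fingers (tip at crop (560,288)) behind the cover (top at (465,210)), and the flap flat on the vials at (310,388). Now I'll push the cover.

```bash
python3 -m inch '{"linear":[[-0.03,0,0],[-0.06,0,0],[-0.08,0,0],[-0.094,0,-0.001],[-0.107,0,-0.002],[-0.12,0,-0.003],[-0.132,0,-0.005],[-0.143,0,-0.007],[-0.152,0,-0.01],[-0.152,0,-0.01]],"twist":[[0,0,0],[0,0,0],[0,0,0],[0,0,0],[0,0,0],[0,0,0],[0,0,0],[0,0,0],[0,0,0],[0,0,0]],"hand":[0,0,0,0,0,0,0,0,0,0]}'
python3 -m inch '{"linear":[[-0.01,0,-0.005],[-0.018,0,-0.01],[-0.026,0,-0.016],[-0.033,0,-0.022],[-0.04,0,-0.029],[-0.046,0,-0.036],[-0.05,0,-0.04],[-0.05,0,-0.04]],"twist":[[0,0,0],[0,0,0],[0,0,0],[0,0,0],[0,0,0],[0,0,0],[0,0,0],[0,0,0]],"hand":[0,0,0,0,0,0,0,0]}'
python3 - <<'E'
from h import *
p,d=ctrl.camera('side'); cv2.imwrite('pics/i.png',cv2.resize(p[80:260,220:420],None,fx=3.5,fy=3.3)[:,:,::-1])
E
```

```text
time_s: 13.42
ee_pos: [0.5304, 0.222, 0.1531]
ee_rot: [[0.002, 0.004, -1.0], [0.001, -1.0, -0.004], [-1.0, -0.001, -0.002]]
contact_force: [0.1, -1.3, 1.8]
opening: 0.004
time_s: 14.08
ee_pos: [0.4789, 0.2208, 0.1096]
ee_rot: [[-0.004, 0.004, -1.0], [-0.002, -1.0, -0.004], [-1.0, 0.002, 0.004]]
contact_force: [-0.9, 0.0, 0.4]
opening: 0.003
```

View pics/i.png

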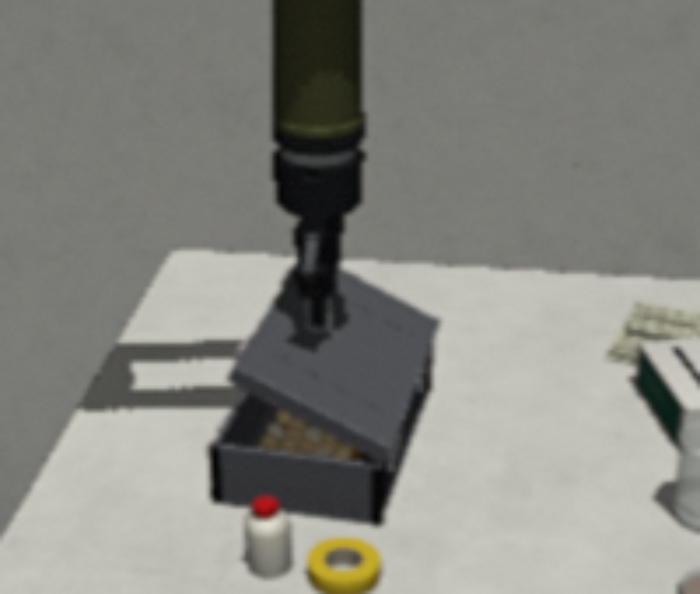

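The cover, with its free edge at (240,370), is about 25° from shut and the case has not moved. I'll continue.

```bash
cat > cv.py <<'E'
from h import *
np.set_printoptions(precision=3,suppress=True)
for n in('side','top'):
    p,d=ctrl.camera(n); m=ctrl.masks_of('cover',n)
    if m:
        P=cloud(n,d,m[0]['region']); P=P[(P[:,2]>.07)&(P[:,2]<.16)&(P[:,0]>.42)&(P[:,0]<.56)&(P[:,1]>.12)&(P[:,1]<.32)]
        c=np.polyfit(P[:,0],P[:,2],1)
        for _ in range(4):
            r=abs(np.polyval(c,P[:,0])-P[:,2]);P=P[r<max(.005,np.median(r)*2)];c=np.polyfit(P[:,0],P[:,2],1)
        print(n,'cover',len(P),-np.arctan(c[0]),np.polyval(c,[.43,.56]))
E
python3 -m inch '{"linear":[[-0.006,0,-0.008],[-0.012,0,-0.016],[-0.018,0,-0.023],[-0.023,0,-0.029],[-0.028,0,-0.035],[-0.032,0,-0.04],[-0.032,0,-0.04]],"twist":[[0,0,0],[0,0,0],[0,0,0],[0,0,0],[0,0,0],[0,0,0],[0,0,0]],"hand":[0,0,0,0,0,0,0]}'
python3 cv.py
```

```text
time_s: 14.72
ee_pos: [0.4469, 0.221, 0.07]
ee_rot: [[-0.004, 0.004, -1.0], [-0.001, -1.0, -0.004], [-1.0, 0.001, 0.004]]
contact_force: [0.4, 0.0, -0.3]
opening: -0.003
side cover 1365 0.06751767179720092 [0.096 0.087]
top cover 653 0.08059672415847902 [0.097 0.086]
```

```bash
python3 -m inch '{"linear":[[0,0,-0.003],[0,0,-0.005],[0,0,-0.007],[0,0,-0.009],[0,0,-0.009]],"twist":[[0,0,0],[0,0,0],[0,0,0],[0,0,0],[0,0,0]],"hand":[0,0,0,0,0]}'
python3 cv.py
```

```text
time_s: 15.33
ee_pos: [0.4493, 0.2215, 0.062]
ee_rot: [[-0.0, 0.004, -1.0], [-0.0, -1.0, -0.004], [-1.0, 0.0, 0.0]]
contact_force: [0.3, -0.3, -0.1]
opening: -0.007
side cover 1343 0.007396070992503462 [0.088 0.087]
top cover 637 0.01369606032458712 [0.089 0.087]
```

```bash
python3 -m inch '{"linear":[[0,0,-0.001],[0,0,-0.002],[0,0,-0.002],[0,0,-0.002]],"twist":[[0,0,0],[0,0,0],[0,0,0],[0,0,0]],"hand":[0,0,0,0]}'
python3 -m inch '{"linear":[[0,0,0.02],[0,0,0.28],[0,0,0.28],[0,0,0.28],[0,0,0.28],[0,0,0.28],[0,0,0.28],[0,0,0.28],[0,0,0.28],[0,0,0.28]],"twist":[[0,0,0],[0,0,0],[0,0,0],[0,0,0],[0,0,0],[0,0,0],[0,0,0],[0,0,0],[0,0,0],[0,0,0]],"hand":[0,0,0,0,0,0,0,0,0,0]}'
python3 cv.py
python3 - <<'E'
from h import *
np.set_printoptions(precision=3,suppress=True)
p,d=ctrl.camera('side'); cv2.imwrite('pics/j.png',cv2.resize(p[80:280,220:420],None,fx=3,fy=3)[:,:,::-1])
for t in('bottle','roll','case'):
    r=ctrl.spot_point(t,'side')
    if r: print(t,at_z('side',r[0]['uv'],0))
p,d=ctrl.camera('top');r=ctrl.spot_point('clock','top')
if r: print('clock',at_z('top',r[0]['uv'],0))
E
```

```text
time_s: 15.87
ee_pos: [0.4496, 0.2217, 0.0611]
ee_rot: [[0.001, 0.004, -1.0], [0.0, -1.0, -0.004], [-1.0, -0.0, -0.001]]
contact_force: [-1.1, -1.1, 6.8]
opening: 0.001
time_s: 16.7
ee_pos: [0.4494, 0.2216, 0.3403]
ee_rot: [[0.001, 0.004, -1.0], [0.0, -1.0, -0.004], [-1.0, -0.0, -0.001]]
contact_force: [-1.5, 0.3, -1.5]
opening: 0.003
side cover 1447 -0.00037285596064954283 [0.087 0.087]
top cover 1498 0.004223333044213894 [0.088 0.087]
bottle [0.468 0.035 0.   ]
roll [0.531 0.034 0.   ]
case [0.485 0.213 0.   ]
clock [0.465 0.475 0.   ]
```

View pics/j.png

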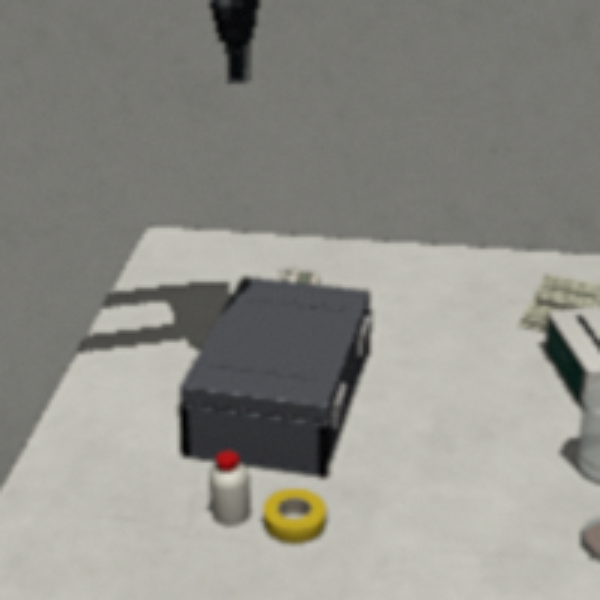

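The cover is shut flat (top at (280,340)), the bottle (228,490) and tape (295,515) are in place, and the hand is well clear. I'm handing in.

```bash
python3 -c "
from bench import ctrl;print(ctrl.finish_job())"
```

```text
the job is handed in; nothing more can be done
None
```

I pushed the flap flat onto the vials, swung the cover shut over it with the closed fingers, drew the hand back about 0.28 m and handed the job in at about 17 s.

- **Flap:** depth read about 0.02 rad while the cover was still open. It was hidden under the cover after that, so I could not check it again.
- **Cover:** depth read about 0.00 rad from both cameras after the hand was withdrawn. The last press met 6.8 N.
- **Case and bystanders:** the case, bottle, tape roll and timer all re-measured within about 11 mm of where they were. That is about as well as the networks can place things, and the last picture shows nothing shifted.

One check failed on the way. After the first push the flap still stood at about 0.27 rad, because the shut fingers ended about 25 mm short of the reported TCP. I pressed it down again, lower, and confirmed it was flat before touching the cover.

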